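# Stopper the leaning flux flask and close its wire bail

## Task

The flux in the flask, which leans so that a brush reaches the last of it, must not dry out: take the larger of the two stoppers from the drip tray and set it gently into the flask's neck until its flange is fully home on the rim, then swing the flask's wire bail over the stopper until it stands straight over its top. Leave the smaller stopper standing in the tray and the things on the bench undisturbed.

Things in the scene. Friction and masses are not known exactly. Their poses are not given: they have to be found in the camera images.
- flask_mouth (a point): Centre of the amber flask's mouth, in the plane of its rim, about 0.18 m above the bench. z points out of the neck along its axis, which leans 30 degrees from vertical, to the robot's right (-y, up to 0.35 rad to either side of it); x points to the other side, where the open bail lies; y lies along the bail's hinge. Bore 38 mm wide at the mouth, tapering to 30 mm at 44 mm depth; rim 54 mm across outside.
- flask_stand: Fixed dark steel tilting stand with the flask (150 mm tall, body 81 mm across) clamped in an aluminium cup between two cheeks. Base 150 mm (its x) by 134 mm (its y); two black side knobs reach 78 mm out along its y at 78 mm height. Origin: centre of its underside; the flask leans to its -x, its yaw is 1.3 to 1.9 rad. It may stand left or right of the tray.
- stopper_mid (a point): Larger stopper, white plastic, 78 mm tall, about 100 g; point on its axis half-way up, 39 mm over its foot, z along the axis to the grip. From below: tapered plug 42 mm long, 28 mm wide near the foot, 36 mm at the top; flange 50 mm wide, 6 mm thick; round ribbed grip 26 mm wide, 30 mm tall, its middle 24 mm above this point. Stands upright on its foot in the tray. 1 mm play round the plug when home.
- stopper_seat (a point): On the axis of the larger stopper at the underside of its flange, 42 mm above its foot and 3 mm above stopper_mid; z along the axis to the grip. It coincides with flask_mouth when the stopper is home.
- small_stopper_mid (a point): Smaller stopper, too small for this flask; same shape and material, 64 mm tall: plug 28 mm long and 18 to 24 mm wide, flange 33 mm, grip 17 mm wide. Point on its axis half-way up, z up. It stands about 92 mm from the larger one; which of the two stands left varies.
- drip_tray: Shallow open steel tray, fixed, 100 mm (its x) by 190 mm (its y), 12 mm high, walls and floor 2.5 mm thick; origin at the centre of its underside. The two stoppers stand in it side by side along its y, about 46 mm either side of its centre.
- bail (a joint): Angle of the wire bail, rad: 0 (its stop) = straight over the stopper, along the neck axis; grows as it swings back to the flask's high side, up to 1.85. Starts open, 1.2 to 1.65. Light friction (0.05 Nm): it stays where it is left. It clears the stopper's top by about 2 mm, only when the stopper is fully home.
- bail_hinge (a point): Centre of the bail's hinge, on the neck axis 15 mm below the mouth. z points out of the neck along its axis, y along the hinge axis, x to the high side of the leaning flask, where the open bail lies; these axes do not turn with the bail.
- bail_tab (a point): Middle of the steel tab that stands out from the top of the bail, 73 mm from the hinge. Its z points away from the hinge, y along the hinge, x across the tab. Tab 16 mm wide (y), 7 mm thick (x), reaching from 59 to 86 mm from the hinge. The bail is an arch of 5 mm wire, legs 63 mm apart, its cross wire 58 mm from the hinge.
- stopper: The same larger stopper; origin at the centre of its foot, z along its axis to the grip.
- board: Bystander: green circuit board lying on the bench, 56 x 85 x 17 mm; origin at the centre of its underside.
- flux_jar: Bystander: small brown jar with a black lid, 40 mm wide, 34 mm tall; origin at the centre of its underside.
- flux_syringe: Bystander: amber syringe with a white plunger lying on the bench, 21 x 98 x 21 mm; origin at the centre of its underside.

How it is judged:
On the way, in this order (a step that is already met when the one before it is completed fails the run):
1. the larger stopper is fully home in the flask's neck while the bail is still open (distance between stopper_seat and flask_mouth below 0.004 m and angle between the z axis of stopper_seat and the z axis of flask_mouth, either way round below 0.09 rad and value of joint bail above 0.6 rad), for 0.2 s.
2. the bail is swung over the stopper (value of joint bail below 0.12 rad), for 0.2 s.
At the end, for the whole second after the job is handed in: The larger stopper sits in the flask's neck, its flange within 4 mm of home on the rim and its axis within 5 degrees of the neck's, at rest; the bail stands over it within 0.12 rad (7 degrees) of its stop; the smaller stopper still stands upright within 30 mm of its place in the tray (distance between stopper_seat and flask_mouth below 0.004 m and angle between the z axis of stopper_seat and the z axis of flask_mouth, either way round below 0.09 rad and value of joint bail below 0.12 rad and linear speed of stopper below 0.02 m/s and distance of small_stopper_mid from where it was at the start of the episode below 0.03 m and angle between small_stopper_mid's own z axis and vertical below 0.2 rad); the robot touches nothing.
It fails at once if the stopper is forced into the glass neck (over 40 N) (contact force between stopper and flask_stand above 40 N).
It fails at once if the smaller stopper is moved more than 30 mm (distance of small_stopper_mid from where it was at the start of the episode above 0.03 m).
It fails at once if the board, the jar or the syringe is pushed more than 30 mm (distance of any of board, flux_jar, flux_syringe from where it was at the start of the episode above 0.03 m).
It also fails if it takes over 54 s, if anything falls off the work surface, if the arm or the gripper's body presses on something with over 40 N, if the wrist force passes 120 N, or if a joint passes its speed limit or range.

## Robot

A 6-joint arm with a two-finger parallel gripper is mounted at the origin on a cart in front of the work surface, level with it; the furniture and walls round the work are solid. World frame = base frame: x ahead of the robot, y to its left, z up, the work surface at z = 0. Lengths are in m, angles in rad, forces in N, time in s.
With the tool pointing down it reaches from about 0.275 to 0.825 m from the base axis. Payload 4.9 kg.
Tool frame: the origin (TCP) lies between the finger pads; the fingertips stand arm.tips_ahead ahead of it and the grasp point (between the pads) is the TCP (arm.tips_ahead is the distance from the TCP to the fingertips, in m); z points along the fingers, y is the line along which they close (so a half turn about z gives the same grasp; the last joint's range is limited). The gripper opens to 85 mm and grips with 20 to 120 N. Pads are 22 mm wide; open, the fingers measure 114 mm over their backs; the gripper's body (76 mm by 85 mm) begins 54 mm behind the grasp point. The pads swing forward as they close: fully open they stand 13 mm farther back than shut.
Start: joints at [1.196, 0.326, -0.193, 1.052, 0, 1.437], TCP at [0.131, 0.534, 0.25] pointing down, gripper open.
Joint ranges: [-2.65, 2.65], [-0.97, 1.79], [-1.3, 1.35], [-1.93, 2.1], [-1.47, 1.37], [-3.14, 3.14]. Speed limits (rad/s): [2.57, 2.57, 3.14, 3.14, 3.14, 3.14].

## Interface

Orientations are given as a rotation vector (axis times angle).
In Python, from cell import arm gives the robot as it stands.
- The arm moves only by the tool play_rows, never from a script. Its argument "targets" is a list of rows, each an object with "fingers": the finger opening in mm, from 0 to 85.4; "delta_pos": the shift along the tool's x, y, z each as a share of 500 mm, from -1 to 1, a list of three; "angular": the turn, a rotation vector about the tool's x, y, z each as a share of pi rad, from -1 to 1, a list of three. In form: [{"fingers": fingers, "delta_pos": [dx, dy, dz], "angular": [rx, ry, rz]}, ...]. A call has exactly 5 rows; each row is the pose to reach, as a shift and turn from the pose commanded when the call began, along the tool's axes at that moment, turning the shorter way round; what a row does not reach only later rows make up. A row lasts 1/10 s, in which the tool goes at most 50 mm and 8.59 degrees, less where a joint would pass 70% of its speed; a pose out of reach is approached as far as the arm can. A call with a number of a shift or a turn outside -1 to 1 is refused whole. A call with a gripper value outside its range is refused whole. The fingers move at their own pace and stop on an object; "grip_force" is the grip in N (left out, the last holds). Time passes only in rows, so rows that repeat a pose let the fingers close, or fill a call up. It gives the time, the measured TCP pose, the force, the opening and the grip force at its end, in the units of the state.
- arm.get_state(): the state, without advancing time (a new reading comes with each control period).
- arm.grab_frame(name): name is "side" or "top"; returns a dict with "image" (420x560x3 uint8, blue, green, red), "mtx" (3x3 intrinsics, pixels), "distortion" ([k1, k2, p1, p2, k3] as OpenCV has them; the pictures are not rectified), "view" (4x4, takes a point from world to camera coordinates). Camera axes: x right, y down, z forward; pixel columns grow to the right and rows downward; lengths in m; the calibration is good to about 2 mm. A picture is of the moment at which its call begins. There is no depth.
- arm.sign_off(): hands the job in; it is judged then, once.
The state is a dict: "t": time; "q": joint angles; "dq": joint speeds; "joint_torque": joint torques, N m; "tool_pos": TCP position; "tcp_rot": TCP orientation; "force": force on the tool from outside, world axes, zero at the start; "wrist_torque": the same for the moment, N m; "opening": finger opening in m; "grip_force": force on a finger pad.
Only numpy, scipy, OpenCV 4.12 (cv2) and the standard library are available. Lean on these libraries where they do the work, as an engineer would, in place of code of your own. Each camera call takes 0.05 s, during which the arm holds its last target. There are 200 camera calls.

## Working session

There is one attempt and no reset: what is moved stays moved. The work goes in short steps, Python scripts to look and compute and a tool call to move; the robot and the scene stay as the last step left them, time stands still between calls to the robot, and variables do not carry over. Pictures are saved under pics/ and viewed, at most 10 in all, crops included, and the job is handed in when it is done.

Besides the shell and the picture viewer there is one more tool, called as name([rows], argument=value, ...), one row to a line, values as JSON. play_rows: Moves the arm, as the interface text tells. Shift numbers are shares of 500 mm and turn numbers shares of pi rad, none past 1 either way. Its arguments: {"type":"object","properties":{"targets":{"type":"array"},"grip_force":{"type":"number"}},"required":["targets"]}

```bash
mkdir -p pics; ls
python3 - <<'E'
from cell import arm
import cv2,numpy as np,pickle
d={}
for n in("side","top"):
    f=arm.grab_frame(n);d[n]=f;cv2.imwrite(f"pics/{n}0.png",f["image"])
    V=np.array(f["view"]);print(n,np.round(np.array(f["mtx"]),1).tolist(),f["distortion"],"cam",-V[:3,:3].T@V[:3,3], V[:3,:3].round(3).tolist())
pickle.dump(d,open("f0.pkl","wb"))
print(arm.tips_ahead,arm.get_state())
E
```

```text
pics
side [[496.1, 0.0, 272.1], [0.0, 496.1, 216.3], [0.0, 0.0, 1.0]] [-0.12008817  0.          0.          0.          0.        ] cam [ 0.11449116 -0.95607675  0.90710199] [[0.913, -0.407, -0.024], [-0.264, -0.545, -0.795], [0.31, 0.733, -0.606]]
top [[394.8, 0.0, 283.7], [0.0, 394.8, 210.9], [0.0, 0.0, 1.0]] [-0.06912059  0.          0.          0.          0.        ] cam [ 0.32539921 -0.06204889  1.03965297] [[0.095, -0.995, 0.003], [-0.969, -0.093, -0.231], [0.23, 0.019, -0.973]]
0.019 {'t': 0.1, 'q': array([ 1.19579874e+00,  3.26889191e-01, -1.93457032e-01,  1.05200138e+00,
       -1.42490507e-05,  1.43657921e+00]), 'dq': array([ 0.00069016, -0.00121225,  0.00190213, -0.00060043,  0.00069627,
        0.00011477]), 'joint_torque': array([ 6.76853251e-04, -4.44238400e+01,  2.63037586e+01,  7.86391553e-03,
       -9.26441908e-05,  5.66424731e-06]), 'tool_pos': array([0.13097822, 0.5336832 , 0.24957973]), 'tcp_rot': array([-3.77258707e-01, -3.11847824e+00,  2.36353053e-03]), 'force': array([-0.43797428, -0.98835775, -0.76747941]), 'wrist_torque': array([0.03029358, 0.00474645, 0.02870176]), 'grip_force': 0.0, 'opening': 0.08531207275410403}
```

View pics/side0.png

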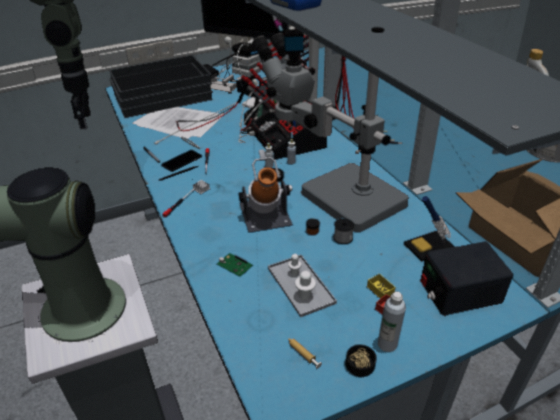

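View pics/top0.png

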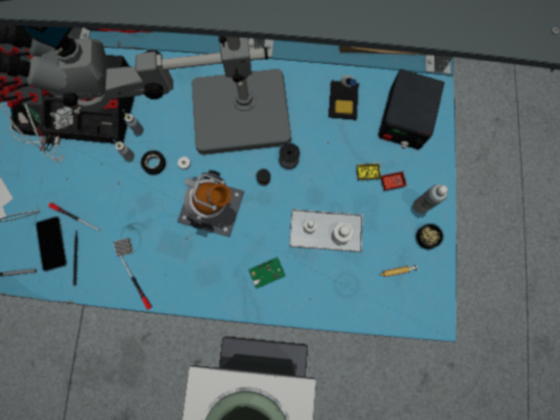

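The side view shows the tray near (300,285) with the larger stopper at (305,285) and the flask at (265,190). In the top view the large stopper is at (343,232), the small one at (309,226) and the flask at (208,198). Next I'll enlarge the flask and tray.

Run:
```python
import cv2,pickle,numpy as np
d=pickle.load(open("f0.pkl","rb"))
def crop(n,x,y,w,h):
    return cv2.resize(d[n]["image"][y:y+h,x:x+w],(400,300),interpolation=cv2.INTER_CUBIC)
a=np.hstack([crop("side",225,155,80,60),crop("top",170,165,80,60)])
b=np.hstack([crop("side",260,245,80,60),crop("top",285,200,80,60)])
cv2.imwrite("pics/c0.png",np.vstack([a,b]))
```

```text
(no output)
```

View pics/c0.png

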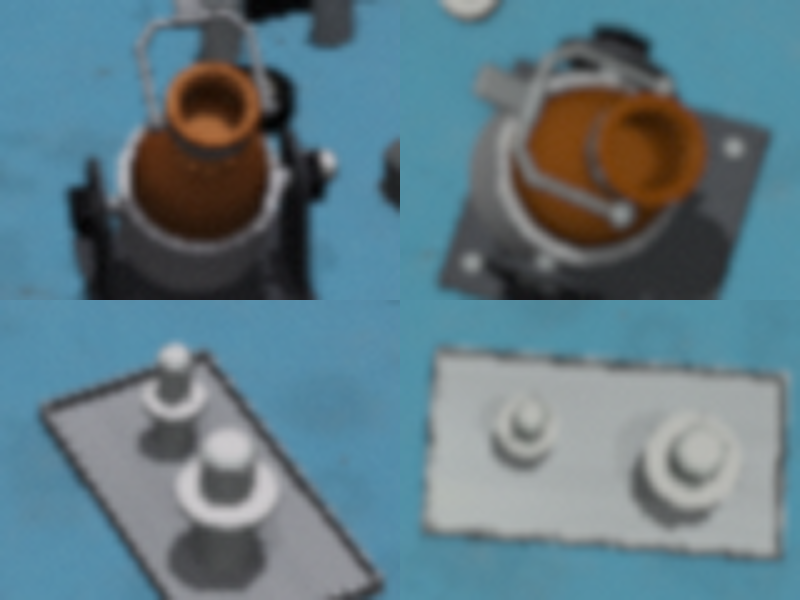

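The crops show four things:
- **Flask rim centres:** side about (267.5,175.6), top about (219.8,194.6).
- **Large stopper grip top:** side (305.4,274.6), top (344.2,230).
- **Small stopper grip top:** side (294.4,255.6), top (310.6,223.2).
- **Open bail:** its tab is at top (189.6,182).

```bash
cat > h.py <<'E'
import cv2,numpy as np,pickle
def ray(f,p):
    V=np.array(f["view"]);R,t=V[:3,:3],V[:3,3]
    x=cv2.undistortPoints(np.array([[p]],float),np.array(f["mtx"]),np.array(f["distortion"]))[0,0]
    d=R.T@np.array([x[0],x[1],1]);return -R.T@t,d/np.linalg.norm(d)
def plane(f,p,z):
    c,d=ray(f,p);return c+d*(z-c[2])/d[2]
def tri(fa,pa,fb,pb):
    a,u=ray(fa,pa);b,v=ray(fb,pb)
    s=np.linalg.lstsq(np.c_[u,-v],b-a,rcond=None)[0];P,Q=a+s[0]*u,b+s[1]*v
    return (P+Q)/2,np.linalg.norm(P-Q)
def proj(f,P):
    V=np.array(f["view"]);r=cv2.Rodrigues(V[:3,:3])[0]
    return cv2.projectPoints(np.array([P],float),r,V[:3,3],np.array(f["mtx"]),np.array(f["distortion"]))[0][0,0]
E
python3 - <<'E'
from h import *
np.set_printoptions(precision=4,suppress=True)
d=pickle.load(open("f0.pkl","rb"));S,T=d["side"],d["top"]
for n,a,b in(("mouth",(267.5,175.6),(219.8,194.6)),("big",(305.4,274.6),(344.2,230)),("small",(294.4,255.6),(310.6,223.2)),("tab",(264.5,157.5),(189.6,182.2))):
    print(n,*tri(S,a,T,b))
print(plane(T,(344.2,230),.0805),plane(S,(305.4,274.6),.0805))
im=cv2.cvtColor(T["image"],cv2.COLOR_BGR2HSV)
blue=(cv2.inRange(im,(85,90,60),(110,255,255))>0)
reg=~blue
R=[];B=[]
for v in range(194,228):
    c=[u for u in range(205,255) if reg[v,u] ]; R.append((max(c),v))
for u in range(184,230,2):
    c=[v for v in range(195,245) if reg[v,u]]; B.append((u,max(c)))
for L in(R,B):
    P=np.array([plane(T,p,.005)[:2] for p in L],np.float32)
    vx,vy,x,y=cv2.fitLine(P,cv2.DIST_HUBER,0,.01,.01).ravel();print("edge",vx,vy,np.arctan2(vy,vx),x,y,L[::6])
E
```

```text
mouth [0.5536 0.1037 0.1745] 0.0006111409387335029
big [ 0.5183 -0.197   0.0772] 0.0009490630003755387
small [ 0.53   -0.1131  0.0658] 0.0008286137078796951
tab [0.5734 0.1726 0.1897] 0.0022500268488626456
[ 0.5181 -0.1966  0.0805] [ 0.5162 -0.2     0.0805]
edge 0.98158425 -0.19102979 -0.19221117 0.5571945 0.084728464 [(242, 194), (240, 200), (238, 206), (236, 212), (234, 218), (232, 224)]
edge 0.18524012 0.9826933 1.3844801 0.49815336 0.15255374 [(184, 223), (196, 227), (208, 230), (220, 233)]
```

```bash
cat >> h.py <<'E'
from scipy.spatial.transform import Rotation as Ro
def frame(z,y):
    z=np.array(z,float);z/=np.linalg.norm(z);y=np.array(y,float);y-=z*(y@z);y/=np.linalg.norm(y)
    return Ro.from_matrix(np.c_[np.cross(y,z),y,z])
def down(az): return frame((0,0,-1),(np.cos(az),np.sin(az),0))
def rel(p0,R0,p1,R1):
    return (R0.inv().apply(np.array(p1)-p0)/.5).round(4).tolist(),((R0.inv()*R1).as_rotvec()/np.pi).round(4).tolist()
def chain(way,start=None):
    from cell import arm
    s=arm.get_state();p,R=np.array(s["tool_pos"]),Ro.from_rotvec(s["tcp_rot"])
    if start: p,R=start
    for q,Q in way: print(rel(p,R,q,Q));p,R=np.array(q),Q
E
python3 - <<'E'
from h import *
a0,a1=1.33,-.19
P0=np.array([.131,.534,.25]);P1=np.array([.5175,-.198,.16])
chain([(P0+(P1-P0)*k/4,down(a0+(a1-a0)*k/4)) for k in(1,2,3,4)]+[([.5175,-.198,.076],down(a1))])
E
```

```text
([-0.2749, -0.3087, 0.0446], [-0.0005, 0.0, 0.121])
([-0.3701, -0.1853, 0.045], [0.0, 0.0, 0.121])
([-0.4124, -0.0348, 0.045], [0.0, 0.0, 0.121])
([-0.3959, 0.1206, 0.045], [0.0, 0.0, 0.121])
([-0.0, 0.0, 0.168], [0.0, 0.0, 0.0])
```

play_rows([
  {"fingers":85,"delta_pos":[-0.055,-0.062,0.009],"angular":[0,0,0.024]},
  {"fingers":85,"delta_pos":[-0.11,-0.123,0.018],"angular":[0,0,0.048]},
  {"fingers":85,"delta_pos":[-0.165,-0.185,0.027],"angular":[0,0,0.073]},
  {"fingers":85,"delta_pos":[-0.22,-0.247,0.036],"angular":[0,0,0.097]},
  {"fingers":85,"delta_pos":[-0.275,-0.309,0.045],"angular":[0,0,0.121]},
])

```text
t: 0.6
tool_pos: [0.228, 0.3497, 0.2274]
tcp_rot: [0.963, 2.99, -0.001]
force: [0.5, 0.3, 0.5]
opening: 0.085
grip_force: 0.0
```

play_rows([
  {"fingers":85,"delta_pos":[-0.074,-0.037,0.009],"angular":[0,0,0.024]},
  {"fingers":85,"delta_pos":[-0.148,-0.074,0.018],"angular":[0,0,0.048]},
  {"fingers":85,"delta_pos":[-0.222,-0.111,0.027],"angular":[0,0,0.073]},
  {"fingers":85,"delta_pos":[-0.296,-0.148,0.036],"angular":[0,0,0.097]},
  {"fingers":85,"delta_pos":[-0.37,-0.185,0.045],"angular":[0,0,0.121]},
])

```text
t: 1.1
tool_pos: [0.3248, 0.1669, 0.2051]
tcp_rot: [1.512, 2.754, 0.0]
force: [0.5, 0.7, -0.6]
opening: 0.085
grip_force: 0.0
```

play_rows([
  {"fingers":85,"delta_pos":[-0.082,-0.007,0.009],"angular":[0,0,0.024]},
  {"fingers":85,"delta_pos":[-0.165,-0.014,0.018],"angular":[0,0,0.048]},
  {"fingers":85,"delta_pos":[-0.247,-0.021,0.027],"angular":[0,0,0.073]},
  {"fingers":85,"delta_pos":[-0.33,-0.028,0.036],"angular":[0,0,0.097]},
  {"fingers":85,"delta_pos":[-0.412,-0.035,0.045],"angular":[0,0,0.121]},
])

```text
t: 1.6
tool_pos: [0.4212, -0.0162, 0.1825]
tcp_rot: [-2.005, -2.418, -0.0]
force: [0.9, 0.7, -0.5]
opening: 0.0848
grip_force: 0.0
```

play_rows([
  {"fingers":85,"delta_pos":[-0.08,0.024,0.009],"angular":[0,0,0.024]},
  {"fingers":85,"delta_pos":[-0.16,0.048,0.018],"angular":[0,0,0.048]},
  {"fingers":85,"delta_pos":[-0.24,0.073,0.027],"angular":[0,0,0.073]},
  {"fingers":85,"delta_pos":[-0.396,0.121,0.045],"angular":[0,0,0.121]},
  {"fingers":85,"delta_pos":[-0.396,0.121,0.045],"angular":[0,0,0.121]},
])

```text
t: 2.1
tool_pos: [0.5187, -0.2005, 0.1596]
tcp_rot: [2.426, 1.994, -0.0]
force: [-0.0, 1.7, -0.2]
opening: 0.0852
grip_force: 0.0
```

play_rows([
  {"fingers":85,"delta_pos":[0,0,0.04],"angular":[0,0,0]},
  {"fingers":85,"delta_pos":[0,0,0.08],"angular":[0,0,0]},
  {"fingers":85,"delta_pos":[0,0,0.12],"angular":[0,0,0]},
  {"fingers":85,"delta_pos":[0,0,0.15],"angular":[0,0,0]},
  {"fingers":85,"delta_pos":[0,0,0.167],"angular":[0,0,0]},
], grip_force=20)

```text
t: 2.6
tool_pos: [0.5165, -0.197, 0.0751]
tcp_rot: [-2.421, -1.998, 0.002]
force: [1.0, 0.1, 0.3]
opening: 0.085
grip_force: 0.0
```

Run:
```python
from h import *
from cell import arm
S,T=arm.grab_frame("side"),arm.grab_frame("top")
s=arm.get_state();print(s["tool_pos"],s["force"])
print(proj(S,s["tool_pos"]),proj(T,s["tool_pos"]))
c=lambda f,x,y:cv2.resize(f["image"][y:y+60,x:x+80],(400,300),interpolation=cv2.INTER_CUBIC)
cv2.imwrite("pics/g1.png",np.hstack([c(S,265,240),c(T,305,200)]))
```

```text
[ 0.5166026  -0.19697179  0.07546585] [-0.26252272  0.64222379  0.28619449]
[304.95455709 275.27340887] [343.99192944 230.96619376]
```

View pics/g1.png

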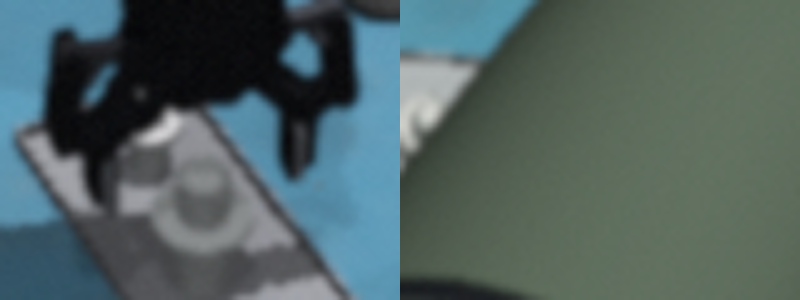

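The side crop shows the fingertips at about (110,200) and (295,170), straddling the big stopper's grip at about (203,180), so the gripper is aligned. Closing next.

play_rows([
  {"fingers":20,"delta_pos":[0,0,0],"angular":[0,0,0]},
  {"fingers":20,"delta_pos":[0,0,0],"angular":[0,0,0]},
  {"fingers":20,"delta_pos":[0,0,0],"angular":[0,0,0]},
  {"fingers":20,"delta_pos":[0,0,0],"angular":[0,0,0]},
  {"fingers":20,"delta_pos":[0,0,0],"angular":[0,0,0]},
], grip_force=40)

```text
t: 3.2
tool_pos: [0.5181, -0.1977, 0.0776]
tcp_rot: [2.422, 1.999, 0.001]
force: [-0.2, -0.8, 4.4]
opening: 0.0244
grip_force: 39.2
```

play_rows([
  {"fingers":20,"delta_pos":[0,0,0],"angular":[0,0,0]},
  {"fingers":20,"delta_pos":[0,0,0],"angular":[0,0,0]},
  {"fingers":20,"delta_pos":[0,0,0],"angular":[0,0,0]},
  {"fingers":20,"delta_pos":[0,0,0],"angular":[0,0,0]},
  {"fingers":20,"delta_pos":[0,0,0],"angular":[0,0,0]},
])

```text
t: 3.7
tool_pos: [0.5181, -0.1978, 0.0775]
tcp_rot: [2.422, 1.999, 0.001]
force: [-0.8, 0.8, 5.5]
opening: 0.0242
grip_force: 39.3
```

Run:
```python
from h import *
xs=np.array([np.cos(1.38),np.sin(1.38),0]);n=-.5*xs+np.array([0,0,.866]);M=np.array([.5536,.1037,.1765])
H=np.array([.98,-.19,0]) # -y_m
Rf=frame(-n,H); print("n",n,"z of tool seat",M+.0315*n)
R0=down(-.19); print("rot total",(R0.inv()*Rf).as_rotvec())
P0=np.array([.5165,-.197,.0755]); up=P0+[0,0,.16]; mid=np.array([.54,-.05,.30])
sl=lambda k:R0*Ro.from_rotvec((R0.inv()*Rf).as_rotvec()*k)
chain([(up,R0),(mid,sl(.5)),(M+(.0315+.1)*n,Rf)],(P0,R0)); print(M+(.0315+.1)*n)
```

```text
n [-0.09482042 -0.49092677  0.866     ] z of tool seat [0.55061316 0.08823581 0.203779  ]
rot total [-4.85503439e-05  5.23611518e-01  1.37491047e-03]
([0.0, 0.0, -0.32], [0.0, 0.0, 0.0])
([0.2976, -0.0094, -0.129], [-0.0, 0.0833, 0.0002])
([0.1645, -0.0316, 0.064], [-0.0, 0.0833, 0.0002])
[0.54113112 0.03914313 0.290379  ]
```

play_rows([
  {"fingers":20,"delta_pos":[0,0,-0.03],"angular":[0,0,0]},
  {"fingers":20,"delta_pos":[0,0,-0.09],"angular":[0,0,0]},
  {"fingers":20,"delta_pos":[0,0,-0.17],"angular":[0,0,0]},
  {"fingers":20,"delta_pos":[0,0,-0.25],"angular":[0,0,0]},
  {"fingers":20,"delta_pos":[0,0,-0.32],"angular":[0,0,0]},
])

```text
t: 4.2
tool_pos: [0.5174, -0.1974, 0.2384]
tcp_rot: [2.423, 2.0, 0.0]
force: [1.2, 0.3, -1.4]
opening: 0.0243
grip_force: 39.6
```

play_rows([
  {"fingers":20,"delta_pos":[0.05,-0.0015,-0.022],"angular":[0,0.014,0]},
  {"fingers":20,"delta_pos":[0.11,-0.0035,-0.048],"angular":[0,0.031,0]},
  {"fingers":20,"delta_pos":[0.17,-0.0055,-0.074],"angular":[0,0.048,0]},
  {"fingers":20,"delta_pos":[0.24,-0.0075,-0.104],"angular":[0,0.067,0]},
  {"fingers":20,"delta_pos":[0.298,-0.0095,-0.129],"angular":[0,0.083,0]},
])

```text
t: 4.7
tool_pos: [0.5411, -0.0489, 0.3017]
tcp_rot: [-2.282, -1.884, -0.301]
force: [0.7, 0.3, -0.9]
opening: 0.0241
grip_force: 39.7
```

play_rows([
  {"fingers":20,"delta_pos":[0.041,-0.008,0.016],"angular":[0,0.021,0]},
  {"fingers":20,"delta_pos":[0.082,-0.016,0.032],"angular":[0,0.042,0]},
  {"fingers":20,"delta_pos":[0.123,-0.024,0.048],"angular":[0,0.063,0]},
  {"fingers":20,"delta_pos":[0.164,-0.032,0.064],"angular":[0,0.083,0]},
  {"fingers":20,"delta_pos":[0.164,-0.032,0.064],"angular":[0,0.083,0]},
])

```text
t: 5.2
tool_pos: [0.5406, 0.0397, 0.29]
tcp_rot: [-2.122, -1.752, -0.563]
force: [-0.1, 0.1, -1.8]
opening: 0.0239
grip_force: 39.7
```

Run:
```python
from h import *
from cell import arm
np.set_printoptions(precision=4,suppress=True)
S,T=arm.grab_frame("side"),arm.grab_frame("top")
pickle.dump({"side":S,"top":T},open("f1.pkl","wb"))
s=arm.get_state();R=Ro.from_rotvec(s["tcp_rot"]);p=s["tool_pos"];print(p,R.as_matrix()[:,2],R.as_matrix()[:,1],s["force"],s["opening"])
print(proj(S,p),proj(T,p),"foot",[proj(f,p+.075*R.as_matrix()[:,2]) for f in(S,T)],"flange",[proj(f,p+.033*R.as_matrix()[:,2]) for f in(S,T)])
c=lambda f,x,y:cv2.resize(f["image"][y:y+75,x:x+100],(400,300),interpolation=cv2.INTER_CUBIC)
cv2.imwrite("pics/g2.png",np.vstack([np.hstack([c(S,215,130),c(T,165,150)])]))
```

```text
[0.5418 0.0383 0.2911] [ 0.0934  0.4879 -0.8679] [ 0.9819 -0.1892 -0.0007] [ 0.3395 -0.2601 -0.346 ] 0.024396564989902895
[272.3605 149.968 ] [242.582  187.5607] foot [array([269.719 , 164.7925]), array([229.0409, 191.6356])] flange [array([271.1636, 156.6836]), array([236.3504, 189.4352])]
```

View pics/g2.png

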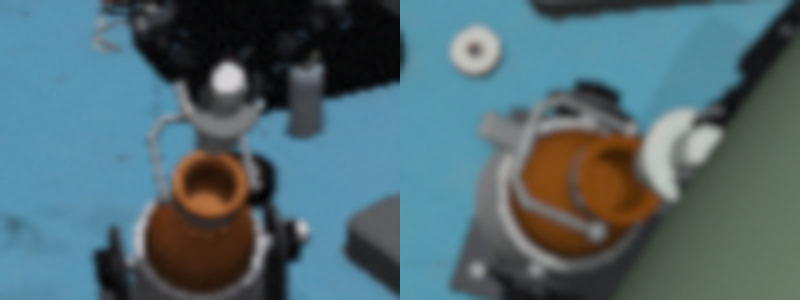

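In the side crop the stopper is held with its grip top at about (229,77). It lies on the neck-axis line above the rim centre at about (210,183), with the bail open behind. Approaching along the axis.

play_rows([
  {"fingers":20,"delta_pos":[0,0,0.025],"angular":[0,0,0]},
  {"fingers":20,"delta_pos":[0,0,0.05],"angular":[0,0,0]},
  {"fingers":20,"delta_pos":[0,0,0.075],"angular":[0,0,0]},
  {"fingers":20,"delta_pos":[0,0,0.1],"angular":[0,0,0]},
  {"fingers":20,"delta_pos":[0,0,0.112],"angular":[0,0,0]},
])

```text
t: 5.8
tool_pos: [0.5474, 0.0657, 0.2424]
tcp_rot: [-2.125, -1.754, -0.565]
force: [-0.2, 0.2, -1.2]
opening: 0.0244
grip_force: 39.7
```

Run:
```python
from h import *
from cell import arm
np.set_printoptions(precision=4,suppress=True)
S=arm.grab_frame("side")
s=arm.get_state();R=Ro.from_rotvec(s["tcp_rot"]);p=s["tool_pos"];z=R.as_matrix()[:,2];print(p,z,s["force"],s["opening"])
n=np.array([-.0948,-.4909,.866]);M=np.array([.5536,.1037,.1765]);h=(p-M)@n;print(h,p-M-h*n)
def ext(c,ax,r):
    F=frame(ax,(1,0,0)).as_matrix();a=np.linspace(0,6.28,60)
    q=np.array([proj(S,c+r*(np.cos(t)*F[:,0]+np.sin(t)*F[:,1])) for t in a]);return (np.r_[q.min(0),q.max(0)]-[225,140,225,140])*6.25+2.6
print("rim",ext(M,n,.027),"flange top",ext(p+.027*z,z,.025),"grip top",ext(p-.003*z,z,.013))
cv2.imwrite("pics/g3.png",cv2.resize(S["image"][140:212,225:305],(500,450),interpolation=cv2.INTER_CUBIC))
```

```text
[0.5471 0.0661 0.242 ] [ 0.0932  0.4886 -0.8675] [-0.1488  0.3597 -1.5797] 0.0241373938139561
0.07576505655556882 [ 0.0007 -0.0004 -0.0002]
rim [207.0929 167.0757 330.0852 276.1327] flange top [221.2979 116.1401 338.919  219.4618] grip top [255.2973 104.811  317.7436 159.3482]
```

View pics/g3.png

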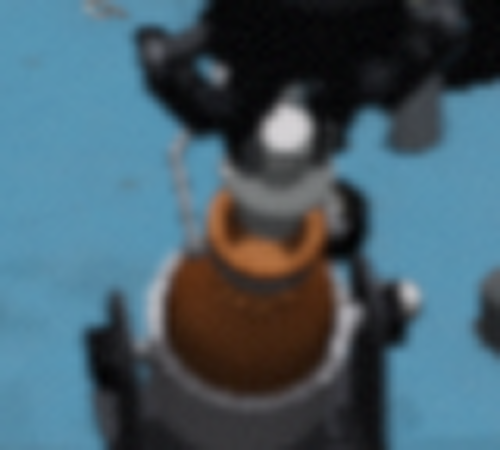

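The rim is centred at about (267,222) and the flange at about (278,167). Both match the prediction within about 2 crop pixels (under 1 mm), and the plug foot is just entering the bore. Inserting slowly.

play_rows([
  {"fingers":20,"delta_pos":[0,0,0.01],"angular":[0,0,0]},
  {"fingers":20,"delta_pos":[0,0,0.02],"angular":[0,0,0]},
  {"fingers":20,"delta_pos":[0,0,0.03],"angular":[0,0,0]},
  {"fingers":20,"delta_pos":[0,0,0.04],"angular":[0,0,0]},
  {"fingers":20,"delta_pos":[0,0,0.05],"angular":[0,0,0]},
])

```text
t: 6.35
tool_pos: [0.5497, 0.0784, 0.221]
tcp_rot: [-2.124, -1.753, -0.567]
force: [-1.0, 0.1, -1.0]
opening: 0.0243
grip_force: 39.7
```

play_rows([
  {"fingers":20,"delta_pos":[0,0,0.004],"angular":[0,0,0]},
  {"fingers":20,"delta_pos":[0,0,0.008],"angular":[0,0,0]},
  {"fingers":20,"delta_pos":[0,0,0.012],"angular":[0,0,0]},
  {"fingers":20,"delta_pos":[0,0,0.016],"angular":[0,0,0]},
  {"fingers":20,"delta_pos":[0,0,0.02],"angular":[0,0,0]},
])

```text
t: 6.85
tool_pos: [0.5507, 0.0832, 0.2126]
tcp_rot: [-2.124, -1.753, -0.567]
force: [-0.6, 0.2, -0.7]
opening: 0.0242
grip_force: 39.7
```

play_rows([
  {"fingers":20,"delta_pos":[0,0,0.002],"angular":[0,0,0]},
  {"fingers":20,"delta_pos":[0,0,0.004],"angular":[0,0,0]},
  {"fingers":20,"delta_pos":[0,0,0.006],"angular":[0,0,0]},
  {"fingers":20,"delta_pos":[0,0,0.008],"angular":[0,0,0]},
  {"fingers":20,"delta_pos":[0,0,0.01],"angular":[0,0,0]},
])

```text
t: 7.35
tool_pos: [0.551, 0.0855, 0.2082]
tcp_rot: [-2.124, -1.753, -0.566]
force: [-0.3, -0.4, -0.2]
opening: 0.024
grip_force: 39.7
```

play_rows([
  {"fingers":20,"delta_pos":[0,0,0.002],"angular":[0,0,0]},
  {"fingers":20,"delta_pos":[0,0,0.004],"angular":[0,0,0]},
  {"fingers":20,"delta_pos":[0,0,0.006],"angular":[0,0,0]},
  {"fingers":20,"delta_pos":[0,0,0.008],"angular":[0,0,0]},
  {"fingers":20,"delta_pos":[0,0,0.008],"angular":[0,0,0]},
])

```text
t: 7.85
tool_pos: [0.5513, 0.0874, 0.2045]
tcp_rot: [-2.124, -1.753, -0.566]
force: [-0.7, -3.0, -1.5]
opening: 0.0245
grip_force: 39.8
```

play_rows([
  {"fingers":20,"delta_pos":[0,0,0.001],"angular":[0,0,0]},
  {"fingers":20,"delta_pos":[0,0,0.002],"angular":[0,0,0]},
  {"fingers":20,"delta_pos":[0,0,0.003],"angular":[0,0,0]},
  {"fingers":20,"delta_pos":[0,0,0.004],"angular":[0,0,0]},
  {"fingers":20,"delta_pos":[0,0,0.004],"angular":[0,0,0]},
])

```text
t: 8.35
tool_pos: [0.5514, 0.0875, 0.2038]
tcp_rot: [-2.126, -1.753, -0.565]
force: [-7.0, -8.3, 6.7]
opening: 0.024
grip_force: 40.8
```

play_rows([
  {"fingers":20,"delta_pos":[-0.001,-0.0015,0],"angular":[0,0,0]},
  {"fingers":20,"delta_pos":[-0.002,-0.003,0],"angular":[0,0,0]},
  {"fingers":20,"delta_pos":[-0.002,-0.003,0.0],"angular":[0,0,0]},
  {"fingers":20,"delta_pos":[-0.002,-0.003,0.001],"angular":[0,0,0]},
  {"fingers":20,"delta_pos":[-0.002,-0.003,0.001],"angular":[0,0,0]},
])

```text
t: 8.85
tool_pos: [0.5514, 0.0874, 0.2038]
tcp_rot: [-2.126, -1.754, -0.57]
force: [-3.5, -7.7, 9.5]
opening: 0.0246
grip_force: 40.8
```

Run:
```python
from h import *
from cell import arm
np.set_printoptions(precision=4,suppress=True)
S=arm.grab_frame("side")
s=arm.get_state();R=Ro.from_rotvec(s["tcp_rot"]);p=s["tool_pos"];print(p,R.as_matrix()[:,2],"tool force",R.inv().apply(s["force"]),"torque",R.inv().apply(s["wrist_torque"]))
n=np.array([-.0948,-.4909,.866]);M=np.array([.5536,.1037,.1765]);h=(p-M)@n;print(h,p-M-h*n)
cv2.imwrite("pics/g4.png",cv2.resize(S["image"][140:200,235:305],(700,600),interpolation=cv2.INTER_CUBIC))
```

```text
[0.5513 0.0874 0.2038] [ 0.0977  0.4886 -0.867 ] tool force [ -1.7007  -1.8448 -12.3941] torque [ 0.5826 -0.9348  0.0321]
0.03186902213916814 [ 0.0007 -0.0006 -0.0003]
```

View pics/g4.png

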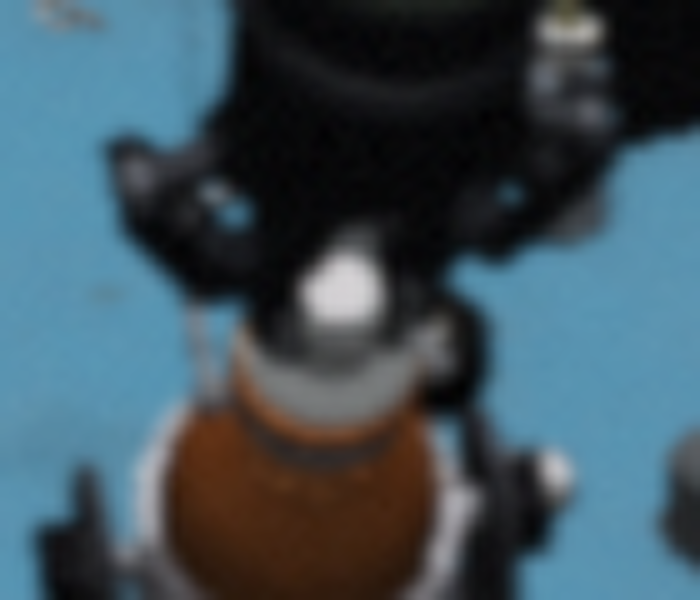

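The flange sits concentric on the rim at about (325,390), and the axial force rises with no further travel, so the stopper is home. Releasing and backing out along the axis.

play_rows([
  {"fingers":45,"delta_pos":[0,0,-0.002],"angular":[0,0,0]},
  {"fingers":45,"delta_pos":[0,0,-0.002],"angular":[0,0,0]},
  {"fingers":45,"delta_pos":[0,0,-0.002],"angular":[0,0,0]},
  {"fingers":45,"delta_pos":[0,0,-0.002],"angular":[0,0,0]},
  {"fingers":45,"delta_pos":[0,0,-0.002],"angular":[0,0,0]},
])

```text
t: 9.4
tool_pos: [0.5499, 0.088, 0.2028]
tcp_rot: [-2.123, -1.753, -0.567]
force: [-0.2, 0.6, 0.8]
opening: 0.0449
grip_force: 0.0
```

play_rows([
  {"fingers":45,"delta_pos":[0,0,-0.03],"angular":[0,0,0]},
  {"fingers":45,"delta_pos":[0,0,-0.08],"angular":[0,0,0]},
  {"fingers":45,"delta_pos":[0,0,-0.15],"angular":[0,0,0]},
  {"fingers":45,"delta_pos":[0,0,-0.2],"angular":[0,0,0]},
  {"fingers":45,"delta_pos":[0,0,-0.24],"angular":[0,0,0]},
])

```text
t: 9.9
tool_pos: [0.5389, 0.0284, 0.3085]
tcp_rot: [-2.124, -1.754, -0.568]
force: [-0.1, -0.3, -0.5]
opening: 0.0449
grip_force: 0.0
```

Run:
```python
from h import *
from cell import arm
np.set_printoptions(precision=4,suppress=True)
S,T=arm.grab_frame("side"),arm.grab_frame("top")
s=arm.get_state();print(s["tool_pos"],s["force"])
n=np.array([-.0948,-.4909,.866]);M=np.array([.5536,.1037,.1765]);xm=np.array([.164,.85,.5]);H=M-.015*n
for a in(1.2,1.4,1.6):
    P=H+.073*(n*np.cos(a)+xm*np.sin(a));print(a,P,proj(S,P)-[235,140],proj(T,P)-[165,150])
for nm,P in(("griptop",M+.036*n),("flange",M+.006*n)):print(nm,(proj(S,P)-[235,140])*5+2,(proj(T,P)-[165,150])*5+[402,2])
c=lambda f,x,y:cv2.resize(f["image"][y:y+75,x:x+80],(400,375),interpolation=cv2.INTER_CUBIC)
cv2.imwrite("pics/g5.png",np.hstack([c(S,235,140),c(T,165,150)]))
```

```text
[0.5399 0.0278 0.3092] [ 1.028   0.7317 -0.0352]
1.2 [0.5637 0.1559 0.2204] [27.8904 11.5776] [28.4363 32.4187]
1.4 [0.5656 0.1661 0.2102] [27.2318 12.9673] [25.0275 32.5467]
1.6 [0.5672 0.1741 0.1981] [26.7768 15.2866] [22.8343 33.1892]
griptop [170.5259 145.0201] [702.9369 216.4135]
flange [165.796 171.62 ] [679.6208 223.2244]
```

View pics/g5.png

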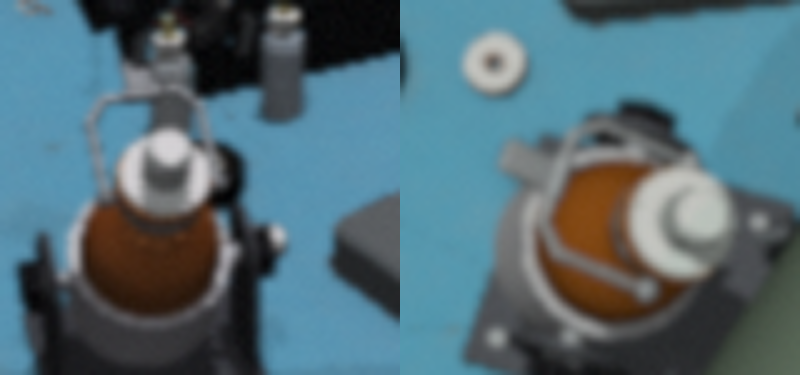

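The stopper is home: flange at about (165,173) in the side view and (678,222) in the top view, both as predicted. The tab is at about (523,165) in the top view, which puts the bail at roughly 1.45–1.6 rad. Next I go behind the tab with a vertical, closed gripper.

Run:
```python
from h import *
H=np.array([.555,.1111,.1635]);xs=np.array([.189,.982,0]);W=lambda u,w:H+u*xs+np.array([0,0,w])
chain([(W(.105,.146),down(-.19))]);print(W(.105,.146))
```

```text
([0.3292, -0.0026, 0.1882], [0.0015, -0.1659, -0.0003])
[0.574845 0.21421  0.3095  ]
```

play_rows([
  {"fingers":0,"delta_pos":[0.066,0,0.038],"angular":[0,-0.033,0]},
  {"fingers":0,"delta_pos":[0.132,-0.001,0.075],"angular":[0,-0.066,0]},
  {"fingers":0,"delta_pos":[0.198,-0.002,0.113],"angular":[0.001,-0.1,0]},
  {"fingers":0,"delta_pos":[0.264,-0.003,0.15],"angular":[0.001,-0.133,0]},
  {"fingers":0,"delta_pos":[0.329,-0.003,0.188],"angular":[0.0015,-0.166,0]},
])

```text
t: 10.5
tool_pos: [0.5729, 0.2175, 0.3072]
tcp_rot: [2.421, 2.002, -0.007]
force: [0.8, -0.1, -0.3]
opening: -0.0
grip_force: 0.0
```

play_rows([
  {"fingers":0,"delta_pos":[0,0,0.05],"angular":[0,0,0]},
  {"fingers":0,"delta_pos":[0,0,0.1],"angular":[0,0,0]},
  {"fingers":0,"delta_pos":[0,0,0.15],"angular":[0,0,0]},
  {"fingers":0,"delta_pos":[0,0,0.19],"angular":[0,0,0]},
  {"fingers":0,"delta_pos":[0,0,0.204],"angular":[0,0,0]},
])

```text
t: 11.0
tool_pos: [0.5703, 0.2158, 0.2017]
tcp_rot: [-2.416, -1.998, 0.012]
force: [-0.7, -0.5, -0.2]
opening: 0.0001
grip_force: 0.0
```

play_rows([
  {"fingers":0,"delta_pos":[-0.043,0.012,-0.024],"angular":[0,0,0]},
  {"fingers":0,"delta_pos":[-0.069,0.012,-0.048],"angular":[0,0,0]},
  {"fingers":0,"delta_pos":[-0.093,0.012,-0.064],"angular":[0,0,0]},
  {"fingers":0,"delta_pos":[-0.117,0.012,-0.078],"angular":[0,0,0]},
  {"fingers":0,"delta_pos":[-0.143,0.012,-0.088],"angular":[0,0,0]},
])

```text
t: 11.5
tool_pos: [0.5654, 0.1434, 0.2509]
tcp_rot: [-2.419, -2.0, 0.002]
force: [-0.6, 0.2, 0.7]
opening: 0.0001
grip_force: 0.4
```

Run:
```python
from h import *
from cell import arm
np.set_printoptions(precision=4,suppress=True)
S=arm.grab_frame("side")
s=arm.get_state();p=s["tool_pos"];H=np.array([.555,.1111,.1635]);e=p-H;print(p,s["force"],"u",e@[.189,.982,0],"w",e[2],"lat",e@[.982,-.189,0])
cv2.imwrite("pics/g6.png",cv2.resize(S["image"][130:205,225:305],(560,525),interpolation=cv2.INTER_CUBIC))
```

```text
[0.5654 0.1415 0.2514] [ 0.7488 -2.1557  0.9746] u 0.03177415276733398 w 0.08787241480161381 lat 0.004469593341509548
```

View pics/g6.png

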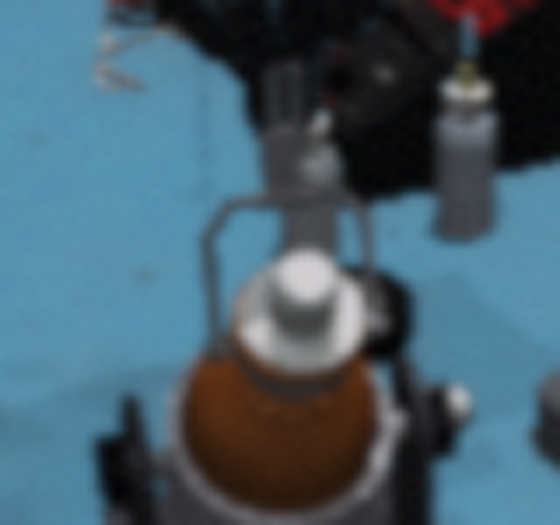

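The side crop shows the tab at about (287,155) in front of the fingers at about (285,100), so the fingers are behind it. Continuing the sweep.

play_rows([
  {"fingers":0,"delta_pos":[-0.017,0,0.004],"angular":[0,0,0]},
  {"fingers":0,"delta_pos":[-0.034,0,0.008],"angular":[0,0,0]},
  {"fingers":0,"delta_pos":[-0.05,0,0.008],"angular":[0,0,0]},
  {"fingers":0,"delta_pos":[-0.066,0,0.008],"angular":[0,0,0]},
  {"fingers":0,"delta_pos":[-0.08,0,0.01],"angular":[0,0,0]},
])

```text
t: 12.05
tool_pos: [0.5573, 0.1041, 0.2441]
tcp_rot: [-2.419, -1.999, 0.005]
force: [0.3, 1.3, 0.3]
opening: 0.0001
grip_force: 0.4
```

play_rows([
  {"fingers":0,"delta_pos":[-0.008,0,0.001],"angular":[0,0,0]},
  {"fingers":0,"delta_pos":[-0.016,0,0.002],"angular":[0,0,0]},
  {"fingers":0,"delta_pos":[-0.024,0,0.003],"angular":[0,0,0]},
  {"fingers":0,"delta_pos":[-0.028,0,0.004],"angular":[0,0,0]},
  {"fingers":0,"delta_pos":[-0.028,0,0.004],"angular":[0,0,0]},
])

```text
t: 12.55
tool_pos: [0.555, 0.0907, 0.2424]
tcp_rot: [-2.419, -1.999, 0.005]
force: [-0.2, -0.7, 0.1]
opening: 0.0
grip_force: 0.0
```

play_rows([
  {"fingers":0,"delta_pos":[-0.003,0,-0.001],"angular":[0,0,0]},
  {"fingers":0,"delta_pos":[-0.006,0,-0.002],"angular":[0,0,0]},
  {"fingers":0,"delta_pos":[-0.009,0,-0.002],"angular":[0,0,0]},
  {"fingers":0,"delta_pos":[-0.012,0,-0.002],"angular":[0,0,0]},
  {"fingers":0,"delta_pos":[-0.012,0,-0.002],"angular":[0,0,0]},
])

```text
t: 13.05
tool_pos: [0.5543, 0.0871, 0.2436]
tcp_rot: [-2.415, -1.999, -0.002]
force: [1.6, 7.8, -0.7]
opening: -0.0002
grip_force: 3.0
```

Force has risen to 7.8 N against the push, so the bail is at its stop. Backing away.

play_rows([
  {"fingers":0,"delta_pos":[0.02,0,0],"angular":[0,0,0]},
  {"fingers":0,"delta_pos":[0.06,0,-0.01],"angular":[0,0,0]},
  {"fingers":0,"delta_pos":[0.12,0,-0.06],"angular":[0,0,0]},
  {"fingers":0,"delta_pos":[0.18,0,-0.12],"angular":[0,0,0]},
  {"fingers":0,"delta_pos":[0.24,0,-0.18],"angular":[0,0,0]},
])

```text
t: 13.55
tool_pos: [0.5768, 0.2037, 0.3343]
tcp_rot: [-2.42, -1.999, 0.007]
force: [0.8, 0.9, -0.4]
opening: -0.0002
grip_force: 0.0
```

play_rows([
  {"fingers":0,"delta_pos":[0.08,0,0],"angular":[0,0,0]},
  {"fingers":0,"delta_pos":[0.16,0,0],"angular":[0,0,0]},
  {"fingers":0,"delta_pos":[0.24,0,0],"angular":[0,0,0]},
  {"fingers":0,"delta_pos":[0.3,0,0],"angular":[0,0,0]},
  {"fingers":0,"delta_pos":[0.3,0,0],"angular":[0,0,0]},
])

```text
t: 14.05
tool_pos: [0.6047, 0.3539, 0.3319]
tcp_rot: [-2.414, -2.005, 0.006]
force: [0.2, -0.2, -0.2]
opening: -0.0001
grip_force: 0.0
```

Run:
```python
from h import *
from cell import arm
np.set_printoptions(precision=3,suppress=True)
S,T=arm.grab_frame("side"),arm.grab_frame("top")
n=np.array([-.0948,-.4909,.866]);M=np.array([.5536,.1037,.1765]);xm=np.array([.164,.85,.5]);H=M-.015*n
for a in(0,.12,.3):
    P=H+.086*(n*np.cos(a)+xm*np.sin(a));print(a,"tab end",(proj(S,P)-[235,130])*5+2,(proj(T,P)-[175,150])*5+[402,2])
for z in(.006,.036):print(z,(proj(S,M+z*n)-[235,130])*5+2,(proj(T,M+z*n)-[175,150])*5+[402,2])
c=lambda f,x,y,h=75:cv2.resize(f["image"][y:y+h,x:x+80],(400,h*5),interpolation=cv2.INTER_CUBIC)
cv2.imwrite("pics/g7.png",np.vstack([np.hstack([c(S,235,130),c(T,175,150)]),np.hstack([c(S,260,245,45),c(T,285,205,45)])]))
print(arm.get_state()["force"],arm.get_state()["t"])
```

```text
0 tab end [176.296 162.586] [682.016 207.924]
0.12 tab end [172.126 146.206] [659.854 198.935]
0.3 tab end [165.687 124.604] [625.084 186.233]
0.006 [165.796 221.62 ] [629.621 223.224]
0.036 [170.526 195.02 ] [652.937 216.413]
[-0.037 -0.794 -0.356] 14.15
```

View pics/g7.png

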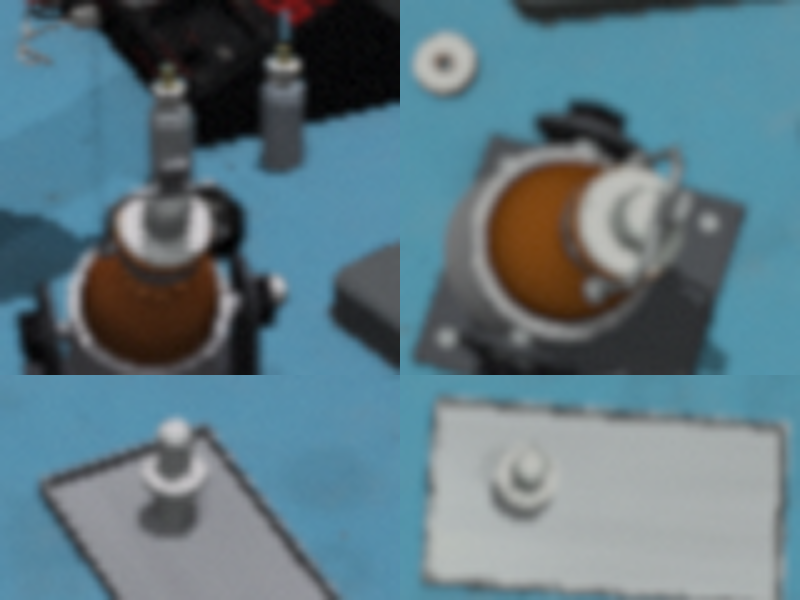

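The bail stands over the stopper: its tab end is at about (684,200) in the top view and (175,161) in the side view, which match angle 0. The flange is still on the rim and the smaller stopper is standing untouched at its place in the tray.

```bash
python3 -c "
from cell import arm
print(arm.sign_off())"
```

```text
the job is handed in; nothing more can be done
None
```

I handed the job in at about 14 s: the final images showed the larger stopper home in the flask's neck, the bail straight over it and the smaller stopper still standing in the tray, but hand-in returned no verdict and I didn't re-check the board, jar and syringe.

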